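# Count along the sorter rail and file the card box in the third gap

### The arm

A 6-joint arm with a two-finger parallel gripper is mounted at the origin on the work surface. World frame = base frame: x ahead of the robot, y to its left, z up, the work surface at z = 0. Lengths are in mm, angles in rad, forces in N, time in s.
With the tool pointing down it reaches from about 350 to 875 mm from the base axis. Payload 4.2 kg.
Tool frame: the origin (TCP) lies at the very end of the fingers, on their centre line; the grasp point (between the pads) lies arm.hold_point_z behind it (arm.hold_point_z is the distance from the TCP to the grasp point, in mm); y points along the fingers, x is the direction in which the jaws open and shut, and the axes are right-handed (so a half turn about y gives the same grasp; the last joint's range is limited). The gripper opens to 85 mm and grips with 20 to 120 N. Pads are 22 mm wide; open, the fingers measure 114 mm over their backs; the gripper's body (76 mm by 85 mm) begins 54 mm behind the grasp point. The pads swing forward as they close: fully open they stand 13 mm farther back than shut.
Start: joints at [-1.047, 0.385, 0.008, 0, -1.194, -0.259], TCP at [163.589, -603.19, 231.312] pointing down, gripper open.
Joint ranges: [-3.14, 3.14], [-1.21, 2.06], [-1.07, 1.41], [-3.16, 2.05], [-2.99, -0.16], [-3.1, 3.1]. Speed limits (rad/s): [2.79, 2.79, 3.14, 3.14, 3.14, 3.14].

### API

Orientations are given as a unit quaternion [x, y, z, w].
In Python, from bench import arm gives the robot as it stands.
- The arm moves only by the shell command python3 -m creep 'ROWS'. ROWS is JSON, a list of rows, each a list of 3 entries, a list of its own where there are three numbers: the shift along the world's x, y, z in mm, then the turn, a rotation vector about the world's x, y, z in rad, then the gripper command: -1 is shut, 1 is fully open, values between are in proportion. In form: [[[dx, dy, dz], [wx, wy, wz], jaw], ...]. A call has 1 to 12 rows; each row is the pose to reach, as a shift and turn from the pose commanded when the call began; what a row does not reach only later rows make up. A row lasts 1/12 s, in which the tool goes at most 41.7 mm and 7.16 degrees, less where a joint would pass 70% of its speed; a pose out of reach is approached as far as the arm can. A call with a gripper value outside its range is refused whole. The fingers move at their own pace and stop on an object; the grip force is fixed at half the most. Time passes only in rows, so rows that repeat a pose let the fingers close. It gives the time, the measured TCP pose, the force and the opening at its end, in the units of the state.
- arm.read_state(): the state, without advancing time (a new reading comes with each control period).
- arm.get_image(name): name is "scene" or "top"; returns (picture, depth): 400x640x3 uint8, red, green, blue; 400x640 float32, mm along the optical axis (not along the pixel's ray), 0 where there is no reading.
- arm.camera_params(name): a dict with "camera_matrix" (3x3 intrinsics, pixels), "k1" (the pictures are not rectified: a ray, as slopes to the right and down, at radius r is drawn at 1 + k1 r^2 times it, then the intrinsics apply), "extrinsics" (4x4, takes a point from world to camera coordinates). Camera axes: x right, y down, z forward; pixel columns grow to the right and rows downward; lengths in mm; the calibration is good to about 2 mm. A picture is of the moment at which its call begins. camera_params takes no time and is no camera call.
- arm.job_done(): hands the job in, once; it reports no verdict.
The state is a dict: "clock": time; "joints": joint angles; "joint_vel": joint speeds; "joint_efforts": joint torques, N m; "position": TCP position; "ee_rot": TCP orientation; "contact_force": force on the tool from outside, world axes, zero at the start; "wrist_torque": the same for the moment, N m; "gripper_width": finger opening in mm.
Only numpy, scipy, OpenCV 4.12 (cv2) and the standard library are available. Lean on these libraries where they do the work, as an engineer would, in place of code of your own. Each camera call takes 0.05 s, during which the arm holds its last target.

### The job

Start at the end of the divider rack that has the red panel and run a fingertip along the rail, flicking the first, second and third yellow flags in turn so that each clearly leans over, and go no further along the flags than the third. Then push the brown card box with the white lid along the table into the third gap from the red end, until it stops against the back. Only touch and push: do not lift or tip the box, and leave the two filed boxes and everything else on the table where it is.

Things in the scene. Friction and masses are not known exactly. Their poses are not given: they have to be found in the camera images.
- rack: White divider rack fixed to the table. Origin: its centre, at table height; x points into the gaps (away from the robot), y along the rack (to the robot's left at yaw 0), z up. Six gaps, open towards -x and above, centred at y = +130, +78, +26, -26, -78, -130 mm, each 46 mm clear, between dividers 6 mm thick and 45 mm tall. Mouth at x = -34 mm, back wall's face at x = +34 mm; the table is the floor.
- rail_mid (a point): Middle of the rail: the black top of the rack's back wall, along rack y at rack x = +42 mm, 16 mm wide, 55 mm above the table. A yellow flag stands on it over the middle of each gap: 29 mm tall, 22 mm wide along rack x, 3 mm thick, hinged at its foot. A weak spring (about 1 N at the tip) rights it; a fingertip sweeping along the rail 10 to 20 mm below the flag tops bends it and slips past.
- gap_left (a point): Centre of the gap at rack y = +26 mm, at table height: the third gap when the red panel is at the +y end of the rack.
- gap_right (a point): Centre of the gap at rack y = -26 mm, at table height: the third gap when the red panel is at the -y end of the rack.
- red_end: Red end panel, 84 x 14 x 50 mm (x, y, z), fixed against one end of the rack: at y = +166 or -166 mm in the rack's frame, varying from run to run. Origin: centre of its underside. Counting starts at this end. A black panel of the same size is at the other end.
- card_box: The box to be filed: dark brown wood-grain box, white lid, white end labels, 76 mm long (its x), 36 mm wide (y), 50 mm tall, 0.1 to 0.2 kg, loose, on the table before the rack's mouth, pointing roughly into it (up to 0.25 rad askew). Origin: centre of its underside. When home against the back wall its centre is at rack x = -4 mm and its near end stands 8 mm out of the mouth.
- card_box_center (a point): Centre of the card box, 25 mm above its underside.
- filed_a: Blue box with a blue lid, same size as the card box, already filed (loose) in the second gap from the +y end. Origin: centre of its underside.
- filed_b: Green box with a green lid, same size, already filed (loose) in the second gap from the -y end. Origin: centre of its underside.
- flag1 (a joint): Lean (rad) of the yellow flag over the gap at rack y = +130 mm: 0 upright, positive leaning to rack -y, negative to rack +y, stops at 1.3. Clearly leaning means 0.2 or more either way.
- flag2 (a joint): Lean (rad) of the yellow flag over the gap at rack y = +78 mm: 0 upright, positive leaning to rack -y, negative to rack +y, stops at 1.3. Clearly leaning means 0.2 or more either way.
- flag3 (a joint): Lean (rad) of the yellow flag over the gap at rack y = +26 mm: 0 upright, positive leaning to rack -y, negative to rack +y, stops at 1.3. Clearly leaning means 0.2 or more either way.
- flag4 (a joint): Lean (rad) of the yellow flag over the gap at rack y = -26 mm: 0 upright, positive leaning to rack -y, negative to rack +y, stops at 1.3. Clearly leaning means 0.2 or more either way.
- flag5 (a joint): Lean (rad) of the yellow flag over the gap at rack y = -78 mm: 0 upright, positive leaning to rack -y, negative to rack +y, stops at 1.3. Clearly leaning means 0.2 or more either way.
- flag6 (a joint): Lean (rad) of the yellow flag over the gap at rack y = -130 mm: 0 upright, positive leaning to rack -y, negative to rack +y, stops at 1.3. Clearly leaning means 0.2 or more either way.
- mug: blue mug, 80 mm across, 90 mm tall. Bystander; origin at the centre of its underside.
- glue: jar with an orange cap, 56 mm across, 70 mm tall. Bystander; origin at the centre of its underside.
- tape: brown roll of tape, 90 mm across, 24 mm tall. Bystander; origin at the centre of its underside.
- stamp_pad: black stamp pad, 90 x 60 x 18 mm. Bystander; origin at the centre of its underside.
- stamp: small wooden hand stamp, 40 mm across, 66 mm tall. Bystander; origin at the centre of its underside.
There are look-alikes about, which are no part of the job. Several things look just like the red_end: the one meant starts farthest to the robot's right.

How it is judged:
By the outcome, as a careful person would: the job done as asked, in the order asked, and still so for the second after the job is handed in, with the robot touching nothing.
It also fails if it takes over 61 s, if anything falls off the work surface, if the arm or the gripper's body presses on something with over 40 N, if the wrist force passes 120 N, or if a joint passes its speed limit or range.

## Working session

There is one attempt and no reset: what is moved stays moved. The work goes in short steps, Python scripts to look and compute and a shell command to move; the robot and the scene stay as the last step left them, time stands still between calls to the robot, and variables do not carry over. Pictures are saved under pics/ and viewed, and the job is handed in when it is done.

```bash
mkdir -p pics; cat > h.py <<'E'
import numpy as np,cv2
from bench import arm
def grab(n,tag):
    im,d=arm.get_image(n); cv2.imwrite(f'pics/{tag}.png',im[:,:,::-1]); np.save(f'{tag}.npy',d); return im,d
def ray(n,u,v):
    c=arm.camera_params(n);K=np.array(c['camera_matrix']);E=np.array(c['extrinsics']);k=c['k1']
    p=np.array([(u-K[0,2])/K[0,0],(v-K[1,2])/K[1,1]]);q=p.copy()
    for _ in range(30): q=p/(1+k*(q@q))
    R=E[:3,:3];return -R.T@E[:3,3],R.T@np.array([q[0],q[1],1])
def onz(n,u,v,z):
    o,d=ray(n,u,v);return o+d*(z-o[2])/d[2]
def dep(n,u,v,D):
    o,d=ray(n,u,v);return o+d*D[int(v),int(u)]
def two(a,ua,b,ub):
    o,d=ray(a,*ua);p,e=ray(b,*ub);s=np.linalg.lstsq(np.c_[d,-e],p-o,rcond=None)[0]
    return (o+d*s[0]+p+e*s[1])/2,np.linalg.norm(o+d*s[0]-p-e*s[1])
E
python3 - <<'E'
from h import *
np.set_printoptions(precision=2,suppress=True)
for n in('scene','top'):
    grab(n,n+'0'); c=arm.camera_params(n);print(c)
print(arm.read_state(),arm.hold_point_z)
E
```

```text
{'camera_matrix': array([[375.52,   0.  , 327.01],
       [  0.  , 375.52, 195.78],
       [  0.  ,   0.  ,   1.  ]]), 'k1': 0.010036249937474597, 'extrinsics': array([[   0.45,    0.89,   -0.01, -259.9 ],
       [   0.7 ,   -0.36,   -0.61, -373.8 ],
       [  -0.55,    0.27,   -0.79, 1300.19],
       [   0.  ,    0.  ,    0.  ,    1.  ]])}
{'camera_matrix': array([[462.92,   0.  , 318.12],
       [  0.  , 462.92, 203.72],
       [  0.  ,   0.  ,   1.  ]]), 'k1': -0.07950536691318301, 'extrinsics': array([[   0.03,   -1.  ,    0.01,  -22.15],
       [  -0.99,   -0.03,   -0.12,  588.93],
       [   0.12,   -0.01,   -0.99, 1258.06],
       [   0.  ,    0.  ,    0.  ,    1.  ]])}
{'clock': 0.1, 'joints': array([-1.05,  0.39,  0.01, -0.  , -1.19, -0.26]), 'joint_vel': array([ 0., -0.,  0.,  0., -0.,  0.]), 'joint_efforts': array([ -0.  , -39.33,  18.89,   4.2 ,  -0.  ,   0.  ]), 'position': array([ 163.45, -602.71,  230.35]), 'ee_rot': array([ 0.43,  0.56, -0.56, -0.43]), 'contact_force': array([-1.17,  0.27,  1.07]), 'wrist_torque': array([ 0.07, -0.03,  0.03]), 'gripper_width': 85.40728072252298} 18.700000000000003
```

View pics/scene0.png

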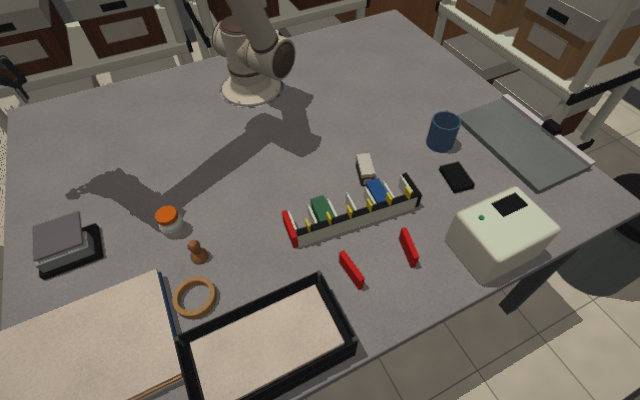

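View pics/top0.png

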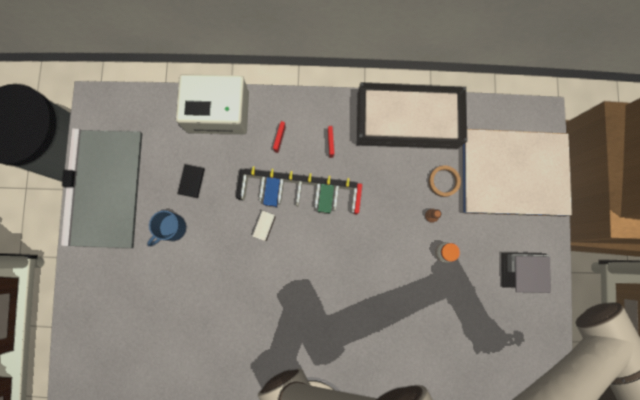

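The top view shows three red panels: (358,198) touching the rack, and loose ones at (279,136) and (331,141). The one at (358,198) is farthest right and fixed to the rack, so it's the one meant. I'll enlarge the rack to confirm.

```bash
python3 - <<'E'
from h import *
a=cv2.imread('pics/top0.png')[120:270,220:380];cv2.imwrite('pics/c_top0.png',cv2.resize(a,None,fx=5,fy=4*1.25/1.25,interpolation=cv2.INTER_CUBIC)[:600] if 0 else cv2.resize(a,None,fx=4,fy=4,interpolation=cv2.INTER_CUBIC))
a=cv2.imread('pics/scene0.png')[140:290,270:440];cv2.imwrite('pics/c_scene0.png',cv2.resize(a,None,fx=4,fy=4,interpolation=cv2.INTER_CUBIC))
E
```

```text
(no output)
```

View pics/c_top0.png

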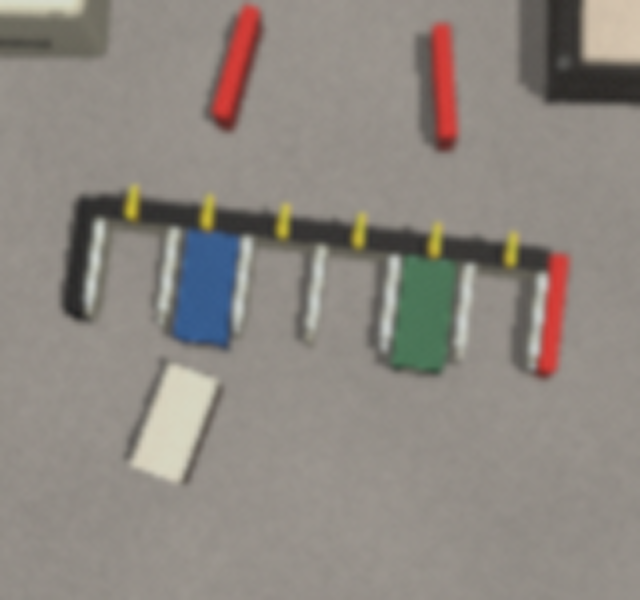

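View pics/c_scene0.png

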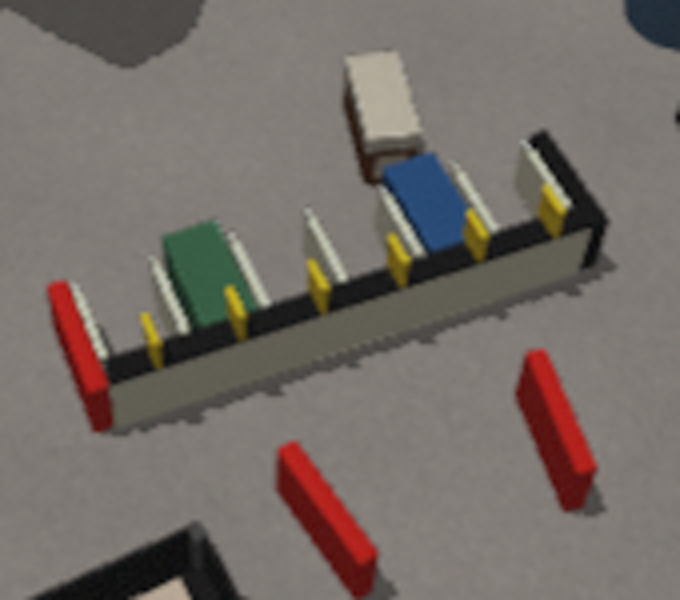

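The crop confirms that the red panel is on the rack's robot-right (-y) end. The first, second and third flags are at about (348,183), (329,180) and (310,177) in the top view. The third gap is empty, between the green box and the middle divider. The card box is in front of the blue one. Next I'll measure from both views.

```bash
cat > meas.py <<'E'
from h import *
np.set_printoptions(precision=1,suppress=True)
def blobs(png,lo,hi,mn,roi):
    im=cv2.imread(png);h=cv2.cvtColor(im,cv2.COLOR_BGR2HSV);m=cv2.inRange(h,np.array(lo),np.array(hi))
    z=np.zeros_like(m);u0,u1,v0,v1=roi;z[v0:v1,u0:u1]=m[v0:v1,u0:u1]
    n,l,s,c=cv2.connectedComponentsWithStats(z)
    return [(c[i],s[i],l==i) for i in range(1,n) if s[i][4]>=mn]
def lid(png,n,roi,z=50):
    im=cv2.imread(png);h=cv2.cvtColor(im,cv2.COLOR_BGR2HSV);m=cv2.inRange(h,np.array([0,0,150]),np.array([60,90,255]))
    q=np.zeros_like(m);u0,u1,v0,v1=roi;q[v0:v1,u0:u1]=m[v0:v1,u0:u1]
    k=max(cv2.findContours(q,0,2)[0],key=cv2.contourArea)
    p=np.array([onz(n,*x[0],z)[:2] for x in k],np.float32)
    r=cv2.minAreaRect(p);M=cv2.moments(k);c=(M['m10']/M['m00'],M['m01']/M['m00']);return r,c
E
python3 - <<'E'
from meas import *
T=blobs('pics/top0.png',[20,120,110],[35,255,255],6,(230,370,150,200))
S=blobs('pics/scene0.png',[20,120,90],[35,255,255],6,(270,430,160,250))
T=sorted([t for t in T],key=lambda t:t[0][0]);S=sorted(S,key=lambda t:-t[0][0])
print([t[0] for t in T],[t[0] for t in S])
P=[]
D=np.load('top0.npy')
for t,s in zip(T,S):
    p,e=two('top',t[0],'scene',s[0]);P.append(p);print(p,e,onz('top',*t[0],72))
P=np.array(P)[:, :2]
for n,roi in(('top',(245,285,200,250)),('scene',(350,380,150,180))):
    r,c=lid(f'pics/{n}0.png',n,roi);print(n,r,c)
a=lid('pics/top0.png','top',(245,285,200,250))[1];b=lid('pics/scene0.png','scene',(350,380,150,180))[1]
print('lid',two('top',a,'scene',b),dep('top',*a,D),dep('scene',*b,np.load('scene0.npy')))
# dividers/edges depth probes
for uv in((310,176),(301,175),(320,178),(263,225),(358,200),(308,195)):print(uv,dep('top',*uv,D))
for n in ('top','scene'):
  for c,s,_ in blobs(f'pics/{n}0.png',[0,150,90],[8,255,255],30,(200,450,100,300)):print('red',n,c,onz(n,*c,50),s[4])
E
```

```text
[array([252.6, 170.8]), array([271.4, 173.2]), array([290.2, 175.8]), array([309.2, 178. ]), array([328.2, 180.4]), array([347.2, 182.9])] [array([407.4, 192.1]), array([388.5, 198. ]), array([368.9, 203.7]), array([349. , 210.3]), array([328.6, 216.7]), array([307.4, 223.6])]
[670.  176.9  71.5] 1.4826598158554007 [670.3 177.5  72. ]
[665.  125.4  71.8] 1.0071292492800878 [665.2 125.8  72. ]
[659.1  73.5  73.3] 0.9212020703585532 [659.6  74.   72. ]
[654.6  21.5  73.1] 0.711640600269283 [655.   21.9  72. ]
[649.6 -30.3  73.9] 0.20679994069350188 [650.  -30.2  72. ]
[644.4 -82.2  73.3] 0.1753520807864104 [644.6 -82.2  72. ]
top ((525.9389038085938, 143.9364013671875), (37.83905792236328, 89.91341400146484), 71.3880615234375) (263.1023587004895, 225.3613707165109)
scene ((522.3749389648438, 145.21270751953125), (35.63478469848633, 75.73260498046875), 71.82307434082031) (365.54072553045853, 163.19986310746063)
lid (array([523.2, 144.8,  49.8]), np.float64(0.16938053689723562)) [523.1 144.7  49.9] [523.6 144.6  50.4]
(310, 176) [658.6  19.9  82.7]
(301, 175) [665.7  45.2  54.9]
(320, 178) [658.6  -7.7  56.6]
(263, 225) [524.1 145.   50. ]
(358, 200) [ 601.  -114.6   52.5]
(308, 195) [618.3  24.7  -2.2]
red top [278.6 136.2] [775.7 112.2  50. ] 145
red top [330.3 140.9] [766.8 -33.9  50. ] 123
red top [358.  197.7] [ 607.7 -114.6   50. ] 103
red scene [288.9 225.4] [ 614.6 -118.1   50. ] 188
red scene [408.2 244.1] [784.4 104.9  50. ] 294
red scene [350.3 267.4] [776.4 -41.1  50. ] 328
```

```bash
cat >> h.py <<'E'
O=np.array([615.5,51.6]);X=np.array([.9952,-.0982]);Y=np.array([.0982,.9952])
def w(x,y): return O+x*X+y*Y
def rk(p): d=np.array(p[:2])-O; return np.array([d@X,d@Y])
E
python3 - <<'E'
from h import *
from scipy.spatial.transform import Rotation as R
np.set_printoptions(precision=3,suppress=True)
s=arm.read_state();M=R.from_quat(s['ee_rot']).as_matrix();print(M)
a=np.arctan2(M[1,0],M[0,0]);print('jaw yaw',a,'target -.098; turn',((-.098-a+np.pi/2)%np.pi)-np.pi/2)
for q in((42,-178),(42,-6),(-101,83.7),(-110,140),(-4,-26)):print(q,w(*q),w(*q)-s['position'][:2])
print(rk((523.2,144.8)))
E
```

```text
[[-0.262 -0.001 -0.965]
 [ 0.965  0.002 -0.262]
 [ 0.002 -1.     0.   ]]
jaw yaw 1.8354367349876968 target -.098; turn 1.2081559186020963
(42, -178) [ 639.819 -129.67 ] [476.365 473.042]
(42, -6) [656.709  41.504] [493.255 644.216]
(-101, 83.7) [523.204 144.816] [359.75  747.528]
(-110, 140) [519.776 201.73 ] [356.322 804.442]
(-4, -26) [608.966  26.118] [445.512 628.83 ]
[-101.009   83.689]
```

```bash
python3 -m creep '[[[28,28,0],[0,0,0.11],-1],[[56,56,0],[0,0,0.22],-1],[[84,84,0],[0,0,0.33],-1],[[112,112,0],[0,0,0.44],-1],[[140,140,0],[0,0,0.55],-1],[[168,168,0],[0,0,0.66],-1],[[196,196,0],[0,0,0.77],-1],[[224,224,0],[0,0,0.88],-1],[[252,252,0],[0,0,0.99],-1],[[280,280,0],[0,0,1.1],-1],[[308,308,0],[0,0,1.208],-1],[[330,330,0],[0,0,1.208],-1]]'
```

```text
clock: 1.1
position: [495.0, -270.9, 231.0]
ee_rot: [0.033, 0.706, -0.706, -0.033]
contact_force: [0.7, -0.7, -0.4]
gripper_width: -0.0
```

```bash
python3 -m creep '[[[28,28,-10],[0,0,0],-1],[[56,56,-25],[0,0,0],-1],[[84,84,-45],[0,0,0],-1],[[112,112,-70],[0,0,0],-1],[[135,133,-90],[0,0,0],-1],[[146,143.5,-110],[0,0,0],-1],[[146,143.5,-110],[0,0,0],-1],[[146,143.5,-110],[0,0,0],-1]]'
python3 - <<'E'
from h import *
s=arm.read_state();print(s['position'],rk(s['position']))
a,_=grab('scene','s1');cv2.imwrite('pics/c_s1.png',cv2.resize(a[140:290,240:440,::-1],None,fx=4,fy=4,interpolation=cv2.INTER_CUBIC))
E
```

```text
clock: 1.77
position: [638.8, -128.8, 118.8]
ee_rot: [-0.032, -0.706, 0.706, 0.036]
contact_force: [-0.1, 0.6, 0.7]
gripper_width: 0.4
[ 638.7776389  -128.83977358  118.82422279] [  40.885092   -177.28779852]
```

View pics/c_s1.png

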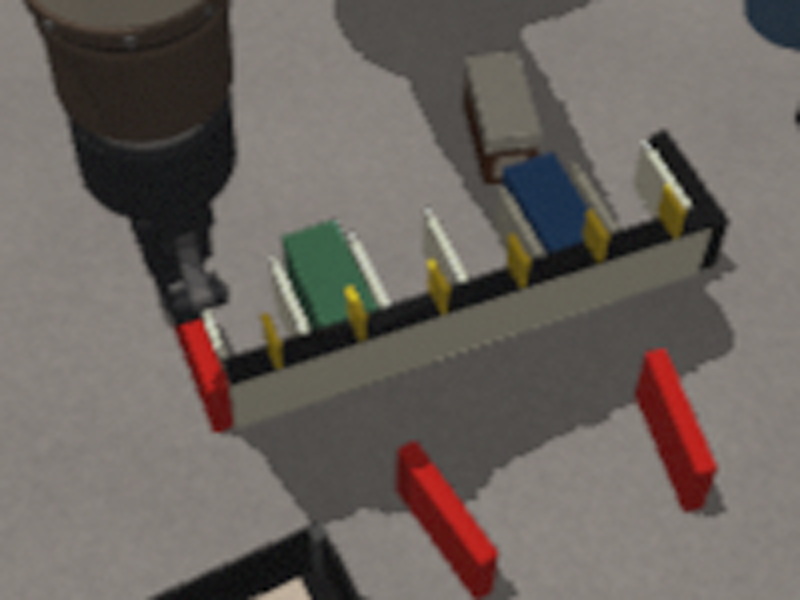

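```bash
python3 - <<'E'
from h import *
p=onz('scene',240+200/4,140+308/4,118.8);print(p,rk(p))
grab('top','t1')
a=cv2.imread('pics/t1.png')[140:240,280:400];cv2.imwrite('pics/c_t1.png',cv2.resize(a,None,fx=5,fy=5))
E
```

```text
[ 640.05104684 -119.85602696  118.8       ] [  41.27018366 -168.22212523]
```

View pics/c_t1.png

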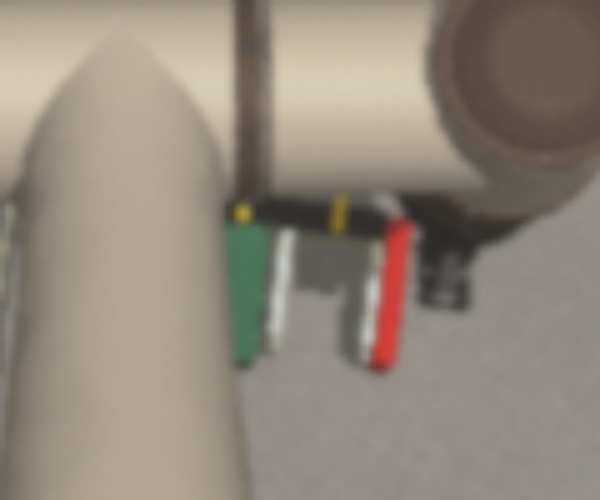

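```bash
python3 -m creep '[[[0,0,-20],[0,0,0],-1],[[0,0,-40],[0,0,0],-1],[[0,0,-51],[0,0,0],-1],[[0,0,-51],[0,0,0],-1],[[1,14,-51],[0,0,0],-1],[[2.5,27,-51],[0,0,0],-1],[[4,40,-51],[0,0,0],-1],[[5,53,-51],[0,0,0],-1],[[6.5,66,-51],[0,0,0],-1],[[7.5,78,-51],[0,0,0],-1],[[7.5,78,-51],[0,0,0],-1]]'
python3 - <<'E'
from h import *
s=arm.read_state();print(s['position'],rk(s['position']),s['contact_force'])
a,_=grab('scene','s2');cv2.imwrite('pics/c_s2.png',cv2.resize(a[140:290,240:440,::-1],None,fx=4,fy=4,interpolation=cv2.INTER_CUBIC))
E
```

```text
clock: 2.78
position: [647.8, -48.6, 70.8]
ee_rot: [0.034, 0.707, -0.706, -0.033]
contact_force: [0.8, -1.0, -0.0]
gripper_width: -0.4
[647.77432063 -48.64418251  70.76273009] [ 41.96338261 -96.59367214] [ 0.8156816  -0.96614089 -0.02143074]
```

View pics/c_s2.png

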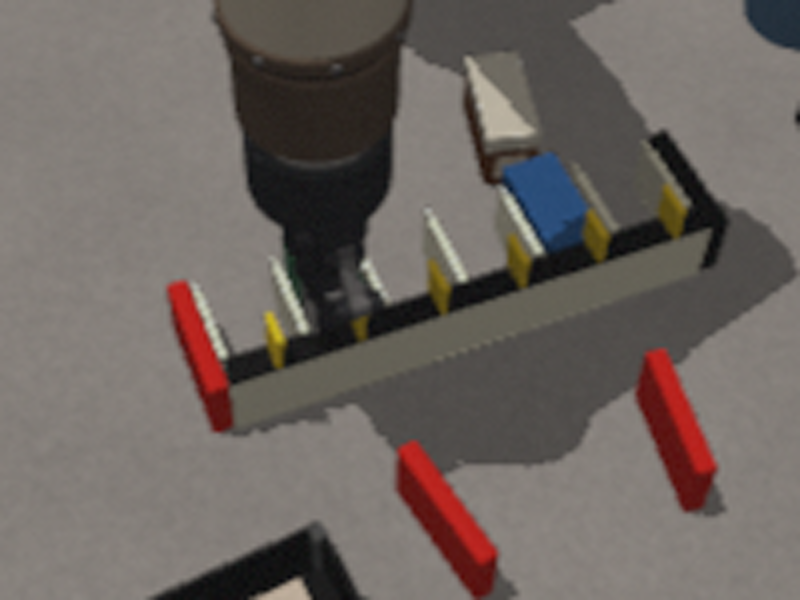

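```bash
python3 -m creep '[[[1,10,0],[0,0,0],-1],[[2,20,0],[0,0,0],-1],[[3,30,0],[0,0,0],-1],[[4,40,0],[0,0,0],-1],[[5,50,0],[0,0,0],-1],[[6,60,0],[0,0,0],-1],[[7,70,0],[0,0,0],-1],[[8,79,0],[0,0,0],-1],[[8,79,0],[0,0,0],-1],[[8,79,0],[0,0,0],-1]]'
python3 - <<'E'
from h import *
s=arm.read_state();print(s['position'],rk(s['position']),s['contact_force'])
a,_=grab('scene','s3');cv2.imwrite('pics/c_s3.png',cv2.resize(a[140:290,240:440,::-1],None,fx=4,fy=4,interpolation=cv2.INTER_CUBIC))
E
```

```text
clock: 3.67
position: [655.3, 28.1, 70.4]
ee_rot: [0.034, 0.706, -0.706, -0.034]
contact_force: [0.1, -0.8, 1.4]
gripper_width: 0.0
[655.26360691  28.08216018  70.43203534] [ 41.88219347 -19.50016799] [ 0.09068378 -0.80151321  1.38803196]
```

View pics/c_s3.png

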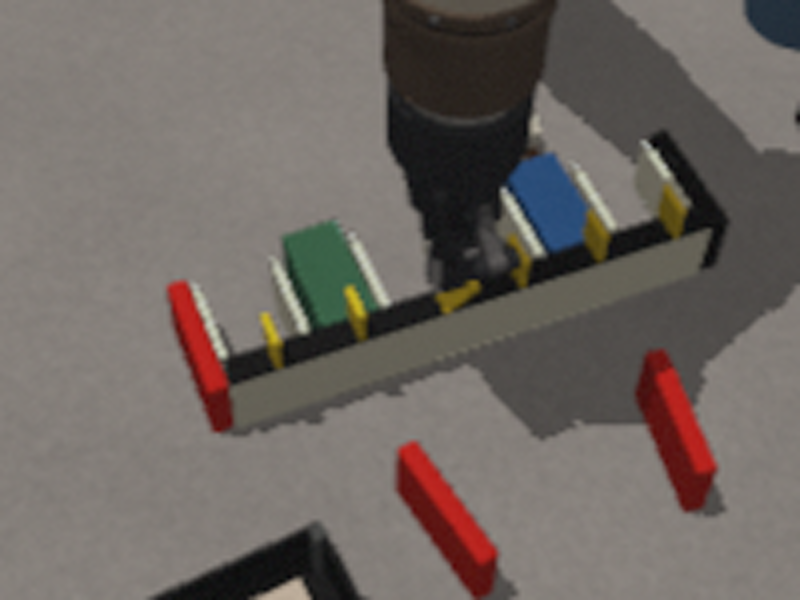

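Flag 3 is clearly leaning under the fingertip (crop 458,297), and flags 1 and 2 were swept past on the way. Flag 4 is untouched. I'll lift straight up and go round to the robot-left side of the box.

```bash
python3 -m creep '[[[0,0,40],[0,0,0],-1],[[0,0,80],[0,0,0],-1],[[-18,25,80],[0,0,0],-1],[[-36,50,80],[0,0,0],-1],[[-54,75,80],[0,0,0],-0.18],[[-72,100,80],[0,0,0],-0.18],[[-92,125,80],[0,0,0],-0.18],[[-110,150,80],[0,0,0],-0.18],[[-128.6,173.7,80],[0,0,0],-0.18],[[-128.6,173.7,60],[0,0,0],-0.18],[[-128.6,173.7,60],[0,0,0],-0.18]]'
python3 - <<'E'
from h import *
s=arm.read_state();print(s['position'],rk(s['position']),s['gripper_width'])
a,_=grab('scene','s4');cv2.imwrite('pics/c_s4.png',cv2.resize(a[110:260,270:470,::-1],None,fx=4,fy=4,interpolation=cv2.INTER_CUBIC))
E
```

```text
clock: 4.63
position: [524.0, 201.2, 128.0]
ee_rot: [-0.033, -0.706, 0.707, 0.036]
contact_force: [-0.8, -1.0, -1.2]
gripper_width: 35.0
[523.96430329 201.1613494  128.03929932] [-105.78324988  139.8546495 ] 34.967227060393455
```

View pics/c_s4.png

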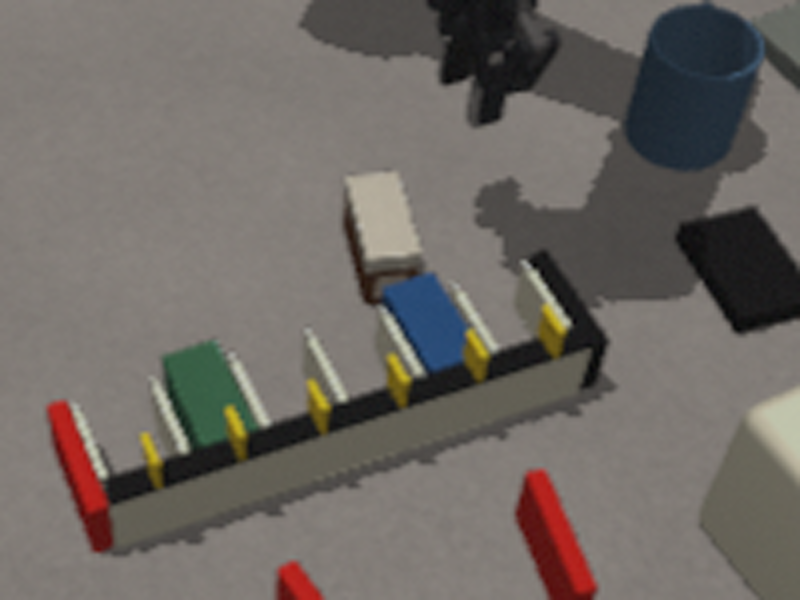

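```bash
python3 -m creep '[[[0,0,-35],[0,0,0],-0.18],[[0,0,-70],[0,0,0],-0.18],[[0,0,-100],[0,0,0],-0.18],[[0,0,-114],[0,0,0],-0.18],[[0,0,-114],[0,0,0],-0.18]]' && python3 -m creep '[[[-1,-10,0],[0,0,0],-0.18],[[-2,-18,0],[0,0,0],-0.18],[[-2.5,-25,0],[0,0,0],-0.18],[[-3,-32,0],[0,0,0],-0.18],[[-4,-39,0],[0,0,0],-0.18],[[-4.5,-46,0],[0,0,0],-0.18],[[-5,-53,0],[0,0,0],-0.18],[[-6,-60,0],[0,0,0],-0.18],[[-6.5,-67,0],[0,0,0],-0.18],[[-7,-73,0],[0,0,0],-0.18],[[-7.5,-77,0],[0,0,0],-0.18],[[-8,-80,0],[0,0,0],-0.18]]'
python3 - <<'E'
from h import *
s=arm.read_state();print(s['position'],rk(s['position']),s['gripper_width'])
a,_=grab('scene','s5');cv2.imwrite('pics/c_s5.png',cv2.resize(a[110:260,270:470,::-1],None,fx=4,fy=4,interpolation=cv2.INTER_CUBIC))
E
```

```text
clock: 5.1
position: [525.2, 198.6, 13.1]
ee_rot: [-0.033, -0.705, 0.708, 0.038]
contact_force: [-0.5, -0.9, -0.9]
gripper_width: 35.1
clock: 6.1
position: [518.5, 120.5, 16.3]
ee_rot: [0.035, 0.706, -0.706, -0.035]
contact_force: [0.1, 2.9, 3.4]
gripper_width: 35.2
[518.51930537 120.50051836  16.31627701] [-103.2812182    59.04629166] 35.16965090804196
```

View pics/c_s5.png

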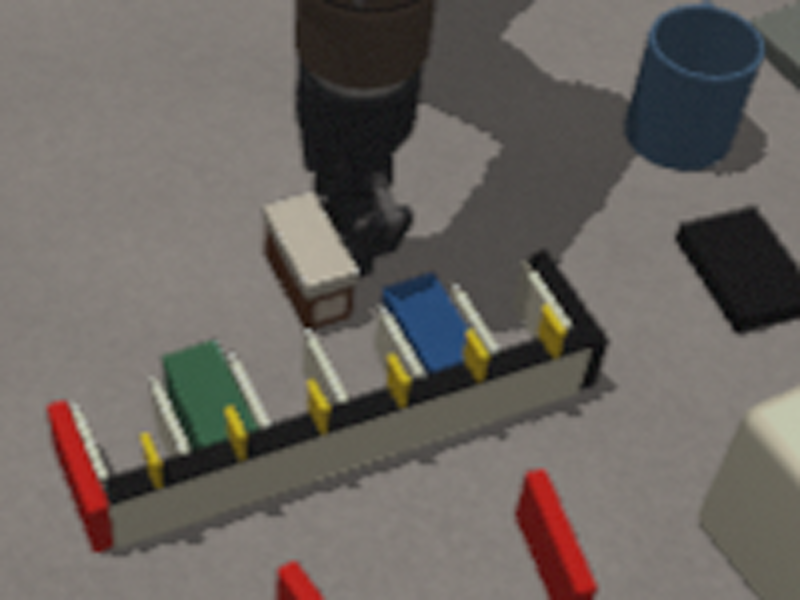

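```bash
python3 - <<'E'
from meas import *
r,c=lid('pics/s5.png','scene',(330,362,155,185));print(r,c,rk(onz('scene',*c,50)))
E
```

```text
((518.5764770507812, 89.32089233398438), (35.353973388671875, 76.11600494384766), 84.2529525756836) (346.752171008684, 169.28189712758848) [-98.9  28. ]
```

The box is now square to the rack (yaw −0.100, rack −0.098), with its centre at rack (−99, 28). It needs another 54 mm to the right.

```bash
python3 -m creep '[[[-0.5,-6,0],[0,0,0],-0.18],[[-1,-13,0],[0,0,0],-0.18],[[-2,-20,0],[0,0,0],-0.18],[[-2.5,-27,0],[0,0,0],-0.18],[[-3.5,-34,0],[0,0,0],-0.18],[[-4,-41,0],[0,0,0],-0.18],[[-4.5,-47,0],[0,0,0],-0.18],[[-5,-51,0],[0,0,0],-0.18],[[-5.3,-54,0],[0,0,0],-0.18],[[-5.3,-54,0],[0,0,0],-0.18]]'
python3 - <<'E'
from meas import *
s=arm.read_state();print(s['position'],rk(s['position']),s['contact_force'])
a,_=grab('scene','s6');cv2.imwrite('pics/c_s6.png',cv2.resize(a[110:260,250:450,::-1],None,fx=4,fy=4,interpolation=cv2.INTER_CUBIC))
r,c=lid('pics/s6.png','scene',(305,350,155,200));print(r,c,rk(onz('scene',*c,50)))
E
```

```text
clock: 6.98
position: [512.5, 66.0, 16.1]
ee_rot: [-0.034, -0.706, 0.707, 0.035]
contact_force: [0.3, 0.4, 0.0]
gripper_width: 35.3
[512.5  66.   16.1] [-103.9    4.3] [0.3 0.4 0. ]
((513.0568237304688, 35.09994888305664), (35.068946838378906, 75.79071044921875), 84.56344604492188) (327.4019607843137, 174.77712418300652) [-99.5 -26.9]
```

View pics/c_s6.png

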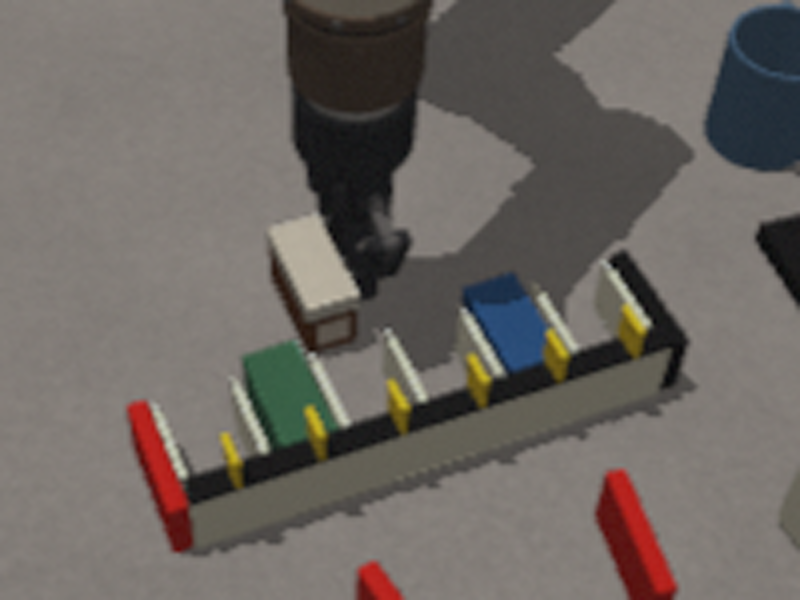

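```bash
python3 -m creep '[[[1.5,15,0],[0,0,0],-0.18],[[1.5,15,35],[0,0,0],-0.18],[[1.5,15,70],[0,0,0],-0.72],[[-10,10,80],[0,0,0.12],-0.72],[[-25,0,80],[0,0,0.24],-0.72],[[-40,-10,80],[0,0,0.36],-0.72],[[-64.7,-25.6,80],[0,0,0.48],-0.72],[[-64.7,-25.6,80],[0,0,0.6],-0.72],[[-64.7,-25.6,80],[0,0,0.72],-0.72],[[-64.7,-25.6,80],[0,0,0.84],-0.72],[[-64.7,-25.6,80],[0,0,0.96],-0.72],[[-64.7,-25.6,80],[0,0,1.08],-0.72]]' && python3 -m creep '[[[0,0,0],[0,0,0.12],-0.72],[[0,0,0],[0,0,0.24],-0.72],[[0,0,0],[0,0,0.36],-0.72],[[0,0,0],[0,0,0.491],-0.72],[[0,0,-35],[0,0,0.491],-0.72],[[0,0,-65],[0,0,0.491],-0.72],[[0,0,-82],[0,0,0.491],-0.72],[[0,0,-82],[0,0,0.491],-0.72]]'
python3 - <<'E'
from meas import *
s=arm.read_state();print(s['position'],rk(s['position']),s['contact_force'],s['gripper_width'],s['joints'])
from scipy.spatial.transform import Rotation as R
print(R.from_quat(s['ee_rot']).as_matrix())
a,_=grab('scene','s7');cv2.imwrite('pics/c_s7.png',cv2.resize(a[110:260,250:450,::-1],None,fx=4,fy=4,interpolation=cv2.INTER_CUBIC))
r,c=lid('pics/s7.png','scene',(305,350,155,200));print(r,c,rk(onz('scene',*c,50)))
E
```

```text
clock: 8.03
position: [448.0, 41.3, 96.2]
ee_rot: [0.336, -0.623, 0.623, -0.335]
contact_force: [0.1, -0.1, -0.1]
gripper_width: 12.0
clock: 8.7
position: [445.5, 40.2, 11.1]
ee_rot: [-0.478, 0.525, -0.523, 0.472]
contact_force: [0.4, 0.4, 0.4]
gripper_width: 12.1
[445.5  40.2  11.1] [-168.   -28.1] [0.4 0.4 0.4] 12.139078630402015 [ 0.5  0.4 -0.7 -0.  -0.5  1. ]
[[-0.1 -0.   1. ]
 [-1.  -0.  -0.1]
 [ 0.  -1.  -0. ]]
((513.3284301757812, 35.0374870300293), (34.996002197265625, 75.43075561523438), 84.56344604492188) (327.9603356216628, 176.31426392067124) [-94.  -27.4]
```

View pics/c_s7.png

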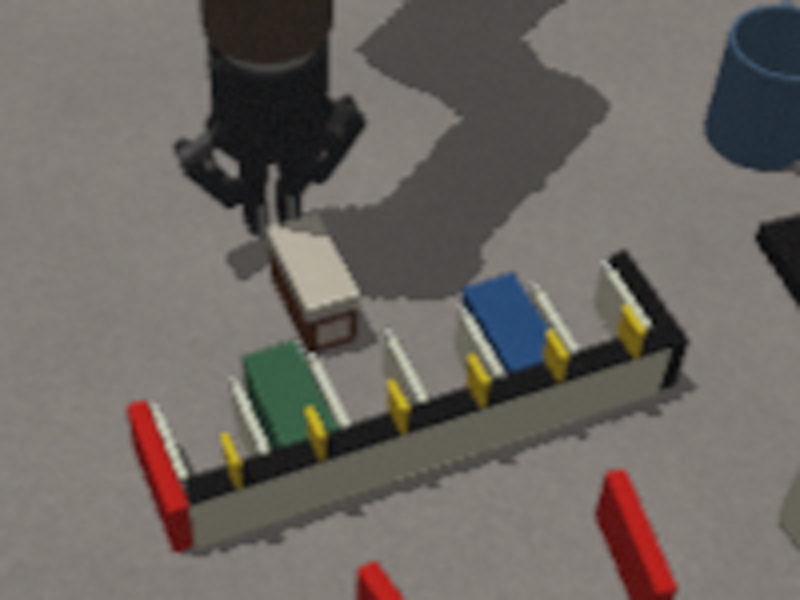

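```bash
python3 -m creep '[[[10,-1,2],[0,0,0],-0.72],[[18,-2,2],[0,0,0],-0.72],[[25,-2.5,2],[0,0,0],-0.72],[[32,-3,2],[0,0,0],-0.72],[[39,-4,2],[0,0,0],-0.72],[[46,-4.5,2],[0,0,0],-0.72],[[53,-5,2],[0,0,0],-0.72],[[60,-6,2],[0,0,0],-0.72],[[66,-6.5,2],[0,0,0],-0.72],[[70,-7,2],[0,0,0],-0.72],[[70,-7,2],[0,0,0],-0.72]]'
python3 - <<'E'
from meas import *
s=arm.read_state();print(s['position'],rk(s['position']),s['contact_force'],s['gripper_width'])
a,_=grab('scene','s8');cv2.imwrite('pics/c_s8.png',cv2.resize(a[110:260,250:450,::-1],None,fx=4,fy=4,interpolation=cv2.INTER_CUBIC))
E
```

```text
clock: 9.67
position: [520.1, 34.6, 16.2]
ee_rot: [0.474, -0.524, 0.524, -0.476]
contact_force: [0.3, -0.1, 0.1]
gripper_width: 11.6
[520.1  34.6  16.2] [-93.3 -26.3] [ 0.3 -0.1  0.1] 11.580085661150553
```

View pics/c_s8.png

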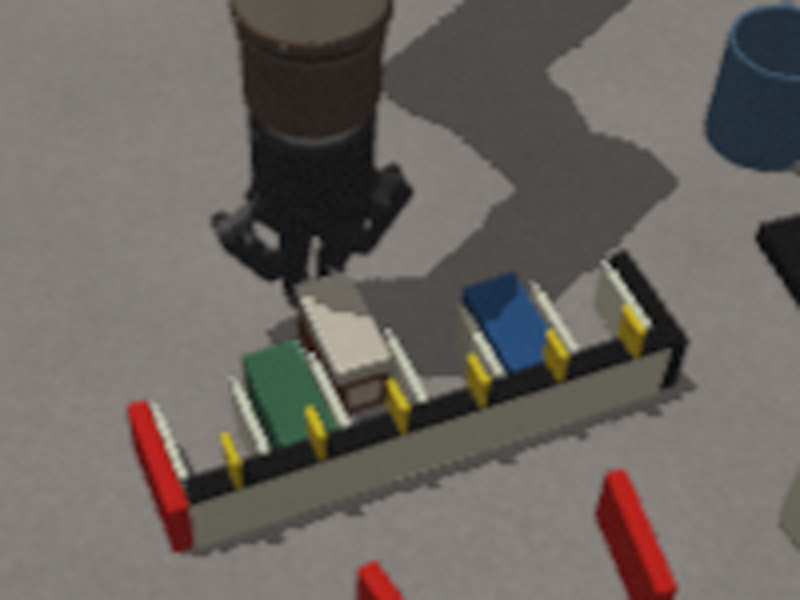

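```bash
python3 -m creep '[[[4,-0.4,0],[0,0,0],-0.72],[[8,-0.8,0],[0,0,0],-0.72],[[12,-1.2,0],[0,0,0],-0.72],[[16,-1.6,0],[0,0,0],-0.72],[[20,-2,0],[0,0,0],-0.72],[[24,-2.4,0],[0,0,0],-0.72],[[27,-2.7,0],[0,0,0],-0.72],[[30,-3,0],[0,0,0],-0.72],[[32,-3.2,0],[0,0,0],-0.72],[[34,-3.4,0],[0,0,0],-0.72]]' && python3 -m creep '[[[1,-0.1,0],[0,0,0],-0.72],[[2,-0.2,0],[0,0,0],-0.72],[[2,-0.2,0],[0,0,0],-0.72]]'
python3 - <<'E'
from meas import *
s=arm.read_state();print(s['position'],rk(s['position']),s['contact_force'],s['gripper_width'])
a,_=grab('scene','s9');cv2.imwrite('pics/c_s9.png',cv2.resize(a[110:260,250:450,::-1],None,fx=4,fy=4,interpolation=cv2.INTER_CUBIC))
E
```

```text
clock: 10.55
position: [552.7, 31.0, 16.3]
ee_rot: [-0.475, 0.524, -0.524, 0.475]
contact_force: [-1.5, 0.8, -0.5]
gripper_width: 12.0
clock: 10.8
position: [554.7, 30.8, 16.3]
ee_rot: [0.475, -0.524, 0.524, -0.475]
contact_force: [-0.8, -0.5, -1.1]
gripper_width: 11.7
[554.7  30.8  16.3] [-58.5 -26.7] [-0.8 -0.5 -1.1] 11.679713881124293
```

View pics/c_s9.png

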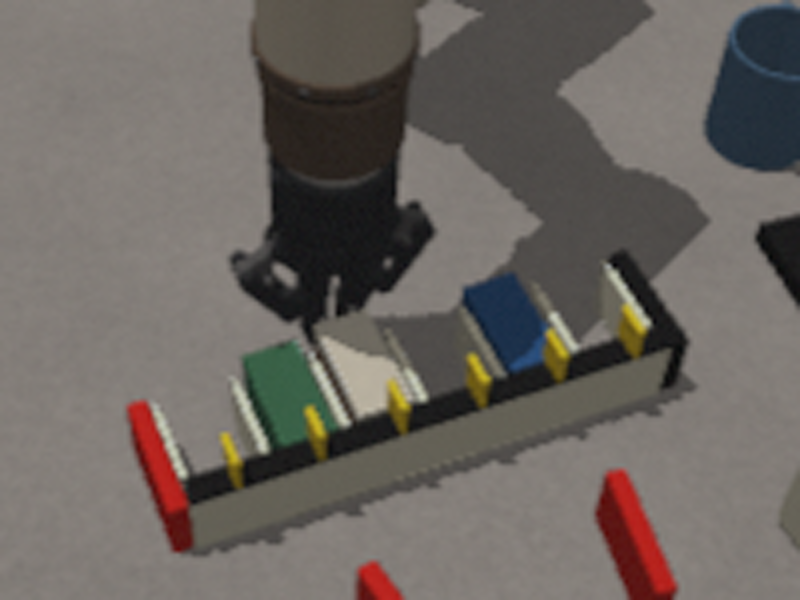

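```bash
for i in 1 2 3; do python3 -m creep '[[[0.8,-0.1,0],[0,0,0],-0.72],[[1.5,-0.15,0],[0,0,0],-0.72],[[1.5,-0.15,0],[0,0,0],-0.72]]' | grep -E 'pos|force'; done
```

```text
position: [556.0, 30.6, 16.4]
contact_force: [-1.4, 0.2, 0.6]
position: [557.5, 30.5, 16.4]
contact_force: [-1.1, 0.3, 1.7]
position: [559.1, 30.3, 16.3]
contact_force: [-1.8, 0.2, 1.7]
```

```bash
for i in 1 2 3; do python3 -m creep '[[[0.8,-0.1,0],[0,0,0],-0.72],[[1.5,-0.15,0],[0,0,0],-0.72],[[1.5,-0.15,0],[0,0,0],-0.72]]' | grep -E 'pos|force'; done
```

```text
position: [560.7, 30.2, 16.3]
contact_force: [-2.0, 0.6, 1.9]
position: [562.0, 30.0, 16.3]
contact_force: [-3.3, 0.4, 2.3]
position: [561.9, 29.9, 16.2]
contact_force: [-6.5, 2.0, 4.9]
```

```bash
python3 -m creep '[[[0.8,-0.1,0],[0,0,0],-0.72],[[1.5,-0.15,0],[0,0,0],-0.72],[[1.5,-0.15,0],[0,0,0],-0.72]]' | grep -E 'pos|force'; python3 -m creep '[[[-15,1.5,0],[0,0,0],-0.72],[[-40,4,0],[0,0,0],-0.72],[[-65,6,20],[0,0,0],-0.72],[[-75,-30,60],[0,0,0],-0.72],[[-75,-70,100],[0,0,0],-0.72],[[-75,-110,130],[0,0,0],-0.72],[[-75,-150,150],[0,0,0],-0.72],[[-75,-190,150],[0,0,0],-0.72],[[-75,-230,150],[0,0,0],-0.72],[[-75,-270,150],[0,0,0],-0.72],[[-75,-300,150],[0,0,0],-0.72],[[-75,-300,150],[0,0,0],-0.72]]'
python3 - <<'E'
from meas import *
for n in('scene','top'):
  a,_=grab(n,n+'F')
a=cv2.imread('pics/sceneF.png');cv2.imwrite('pics/c_sF.png',cv2.resize(a[140:290,250:450],None,fx=4,fy=4,interpolation=cv2.INTER_CUBIC))
a=cv2.imread('pics/topF.png');cv2.imwrite('pics/c_tF.png',cv2.resize(a[120:270,220:380],None,fx=4,fy=4,interpolation=cv2.INTER_CUBIC))
E
```

```text
position: [561.9, 29.7, 16.2]
contact_force: [-9.5, 3.6, 7.7]
clock: 13.6
position: [491.0, -274.8, 167.1]
ee_rot: [0.474, -0.523, 0.526, -0.475]
contact_force: [0.5, -0.1, 0.8]
gripper_width: 12.0
```

View pics/c_sF.png

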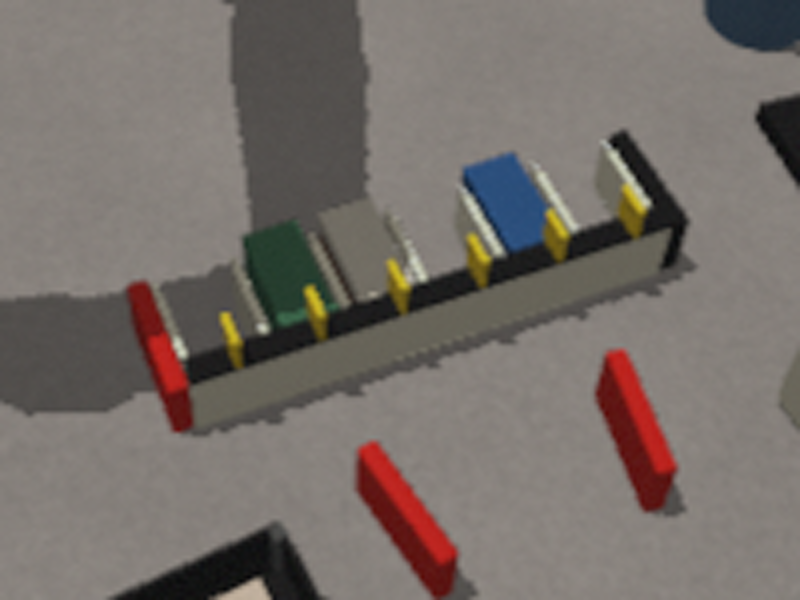

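View pics/c_tF.png

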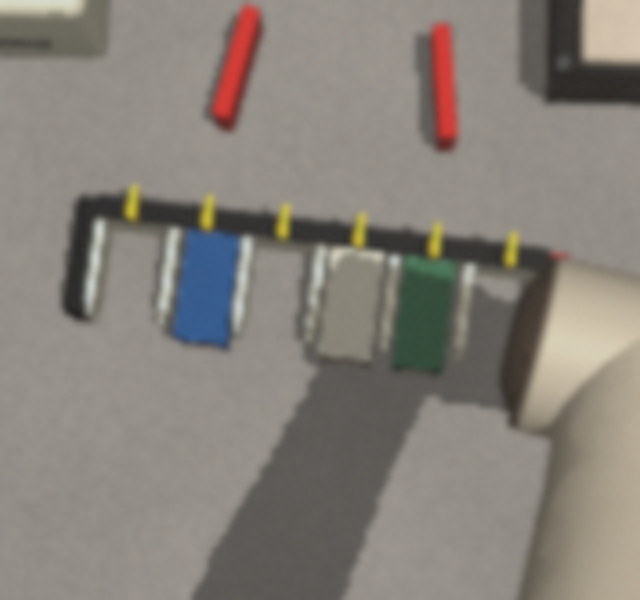

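The box is home in the third gap. In the top crop its near end (346,358) protrudes by about as much as the blue and green boxes (ends at about 345 and 370, following the rack's slant). All flags are upright, nothing else has moved, and the arm is clear.

```bash
python3 -c "
from h import *
print(arm.job_done())"
```

```text
the job is handed in; nothing more can be done
None
```

The job is done and handed in at about 13.7 s of the 61 s allowed; no verdict is reported.

- **Flags:** I started at the red end, on the robot's right, and swept the closed fingertip along the rail about 14 mm below the flag tops. That passed flags 6 and 5 and bent flag 4 well over. I then lifted straight up without going further. I only saw flag 4 leaning in a picture. For flags 6 and 5 the evidence is that the fingertip path ran past them at that height.
- **Box:** I pushed it sideways along the table, which also squared it to the rack. Then I pushed it from behind into the third gap until it stopped at the back, with the tool at a standstill and the horizontal force rising to about 10 N. It was never gripped or lifted.
- **Last checks:** Both final views show the box fully in the third gap, level with the two filed boxes. All six flags are upright again. The filed boxes and the loose red panels look where they were, and the arm is clear. I did not re-measure the mug, glue, tape, stamp or stamp pad, but the arm never went near them.
- **Disagreement:** the tool stopped about 4 mm further in than I predicted. I put that down to a rough guess of the finger's thickness plus calibration error, since the stop itself was clear in both the force and the position.

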